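# Set up a tilting bead display and hold it upright

### The job

The bead display's frame is lying tipped forward on its stop, with its wire kickstand leg folded up against the back. First flip the leg over its dead point so that it drops fully down and let go of it, then swing the frame upright by its top bar and keep hold of the bar: finish while still holding the frame upright, not tipped forward and not leaning back on the leg. Leave the jars, tin and coasters around it alone.

Things in the scene. Friction and masses are not known exactly. Their poses are not given: they have to be found in the camera images.
- stand: fixed stone base of the display, 130 x 250 x 16 mm slab with a cheek at each end (cheeks 12 mm thick, tops 44 mm above the table). Origin: centre of its underside, on the table. Its x axis points to the display side, to which the frame tips forward (roughly away from the robot); its y axis is along the frame's hinge; z up
- frame_hinge (a point): middle of the frame's hinge axis, 30 mm above the table; the hinge axis is the stand's y axis. The frame on it: two 12 mm tubes 200 mm apart (centres), a 6 mm board between them from 10 to 135 mm above the hinge with small sample jars on a ledge on its front (+x, 50 mm deep), and an open window from the board up to the bar
- frame (a joint): tilt of the frame about the hinge (rad): 0 upright, 0.8 tipped forward (towards the stand's +x) on its stop, where it starts; -0.105 is the rear stop, foot of the leg on the table. No spring; about 0.9 kg with leg and bar. Let go near upright with the leg down, it tips back to -0.105; lifting it off the forward stop takes about 2 to 4 N at the bar
- top_bar (a point): the frame's plain round aluminium top bar, 14 mm diameter, 210 mm long along its y axis, 270 mm from the hinge axis; origin at its middle; its z axis points from the hinge to the bar, its axes are those of the stand when the frame is upright. (The rules call this bar frame_c0)
- leg_pivot (a point): middle of the kickstand leg's pivot axis, on the frame, 70 mm from the hinge axis towards the bar and 30 mm behind the frame plane (-x side, which looks up and towards the robot while the frame is tipped); the pivot axis is parallel to the hinge
- leg (a joint): angle of the leg (rad): 0 folded up, parallel to the frame and pointing at the top bar; it swings out backwards (while the frame is tipped: up and over towards the robot) to 2.44, fully down at its stop. No spring: it falls by its weight to either end from its dead point (leg straight up), at 0.8 while the frame is tipped on its stop. Under 2 N at the foot bar moves it
- foot_bar (a point): the leg's round steel cross bar (its foot), 12 mm diameter, 114 mm long along its y axis, 109 mm from the pivot axis, carried by two 9 mm rods 100 mm apart (centres), so its middle 90 mm is free to pinch; origin at its middle (leg_c0 in the rules). Folded, it lies over the frame's open window, 30 mm behind the frame plane. Upright with the leg down, it clears the table by about 10 mm
- jar_a: loose glass bead jar, 46 mm diameter, 46 mm tall, bystander; origin at centre of underside
- jar_b: loose glass bead jar, 46 mm diameter, 46 mm tall, bystander; origin at centre of underside
- tin: loose open round tin, 56 mm diameter, 26 mm tall, bystander; origin at centre of underside
- coasters: loose stack of two square coasters, 90 x 90 x 18 mm, bystander; origin at centre of underside

How it is judged (in metres and radians):
On the way, in this order (a step that is already met when the one before it is completed fails the run):
1. the kickstand leg is flipped fully down and the fingers are off it, the frame still tipped forward (value of joint leg above 2.3 rad and value of joint frame above 0.4 rad and contact force between the fingers and leg_c0 below 0.2 N), for 0.2 s.
2. the frame is upright (value of joint frame between -0.07 and 0.07 rad), for 0.2 s.
At the end, for the whole second after the job is handed in: The leg is fully down (beyond 2.3 rad), the frame is upright within 0.07 rad (4 degrees) either way and still, and the fingers are holding the top bar (contact force above 0.2 N) and not touching the foot bar, all through the last second (all of step 2 and value of joint leg above 2.3 rad and velocity of joint frame between -0.1 and 0.1 rad/s and contact force between the fingers and frame_c0 above 0.2 N and contact force between the fingers and leg_c0 below 0.2 N); the arm keeps its last pose, push and grip.
It fails at once if a bystander is moved more than 30 mm (distance of any of jar_a, jar_b, tin, coasters from where it was at the start of the episode above 0.03 m).
It also fails if it takes over 54 s, if anything falls off the work surface, if the arm or the gripper's body presses on something with over 40 N, if the wrist force passes 120 N, or if a joint passes its speed limit or range.

### The arm

A 6-joint arm with a two-finger parallel gripper is mounted at the origin on the work surface. World frame = base frame: x ahead of the robot, y to its left, z up, the work surface at z = 0. Lengths are in mm, angles in rad, forces in N, time in s.
With the tool pointing down it reaches from about 275 to 975 mm from the base axis. Payload 8.4 kg.
Tool frame: the origin (TCP) lies at the very end of the fingers, on their centre line; the grasp point (between the pads) lies 19 mm behind it; z points along the fingers, y is the line along which they close (so a half turn about z gives the same grasp; the last joint's range is limited). The gripper opens to 92 mm and grips with 3 to 60 N. Pads are 20 mm wide; open, the fingers measure 128 mm over their backs; the gripper's body (75 mm by 189 mm) begins 69 mm behind the grasp point.
Start: joints at [-1.323, 0.353, 1.633, -0, 1.155, -0.002], TCP at [154.505, -605.604, 214.583] pointing down, gripper open.
Joint ranges: [-2.63, 2.63], [-0.92, 2.1], [0.06, 2.66], [-1.3, 4.44], [0, 2.69], [-3.02, 3.02]. Speed limits (rad/s): [2.22, 2.22, 2.79, 3.14, 3.14, 3.14].

### API

Orientations are given as a rotation vector (axis times angle).
In Python, from rig import r, eyes gives the robot as it stands.
- The arm moves only by the shell command python3 -m inch 'ROWS' [FORCE]. ROWS is JSON, one flat list of numbers, 5 for each row, row after row: the shift along the tool's x, y, z in mm, then the turn about the tool's z in units of 10 degrees (1.0 is 10 degrees), then the finger opening in mm, from 0 to 91.9. A call has 1 to 5 rows; each row is the pose to reach, as a shift and turn from the pose commanded when the call began, along the tool's axes at that moment; what a row does not reach only later rows make up. A row lasts 1/8 s, in which the tool goes at most 62.5 mm and 10.7 degrees, less where a joint would pass 70% of its speed; a pose out of reach is approached as far as the arm can. A call with a gripper value outside its range is refused whole. The fingers move at their own pace and stop on an object; FORCE is the grip in N (left out, the last holds). Time passes only in rows, so rows that repeat a pose let the fingers close. It gives the time, the measured TCP pose, the force, the opening and the grip force at its end, in the units of the state.
- r.sense(): the state, without advancing time (a new reading comes with each control period).
- eyes.snapshot(name): name is "side" or "top" or "wrist"; returns a dict with "color" (420x560x3 uint8, blue, green, red), "mtx" (3x3 intrinsics, pixels), "dist" ([k1, k2, p1, p2, k3] as OpenCV has them; the pictures are not rectified), "R" (3x3) and "t" (3): a world point X has camera coordinates R X + t; the wrist camera has in their place "mount" (4x4, takes a point from camera to tool coordinates, whose origin is the TCP and whose axes are the flange's). Camera axes: x right, y down, z forward; pixel columns grow to the right and rows downward; lengths in mm; the calibration is good to about 2 mm. A picture is of the moment at which its call begins: read the wrist's pose just before it. There is no depth.
- r.sign_off(): hands the job in; it is judged then, once.
The state is a dict: "time": time; "joint_positions": joint angles; "qd": joint speeds; "effort": joint torques, N m; "ee_pos": TCP position; "tcp_rot": TCP orientation; "wrist_force": force on the tool from outside, world axes, zero at the start; "ft_torque": the same for the moment, N m; "finger_gap": finger opening in mm; "grip_force": force on a finger pad.
Only numpy, scipy, OpenCV 4.12 (cv2) and the standard library are available. Lean on these libraries where they do the work, as an engineer would, in place of code of your own. Each camera call takes 0.05 s, during which the arm holds its last target. There are 200 camera calls.

## Working session

There is one attempt and no reset: what is moved stays moved. The work goes in short steps, Python scripts to look and compute and a shell command to move; the robot and the scene stay as the last step left them, time stands still between calls to the robot, and variables do not carry over. Pictures are saved under pics/ and viewed, at most 10 in all, crops included, and the job is handed in when it is done.

```bash
ls; mkdir -p pics
python3 - <<'E'
from rig import r,eyes
import cv2,numpy as np
s=r.sense();print({k:np.round(v,3).tolist() for k,v in s.items()})
a=[]
for n in("side","top"):
    d=eyes.snapshot(n);cv2.imwrite(f"pics/{n}0.png",d["color"]);print(n,np.round(d["mtx"],1).tolist(),d["dist"],np.round(d["R"],3).tolist(),d["t"])
    np.savez(f"{n}0.npz",**d)
E
```

```text
pics
{'time': 0.0, 'joint_positions': [-1.323, 0.354, 1.634, 0.0, 1.155, -0.002], 'qd': [0.001, 0.001, 0.0, 0.002, -0.0, -0.0], 'effort': [0.002, -59.383, -33.422, 0.07, 0.023, -0.0], 'ee_pos': [154.413, -605.119, 213.885], 'tcp_rot': [-3.116, -0.391, 0.0], 'wrist_force': [0.598, 0.015, -0.534], 'ft_torque': [-0.043, -0.003, -0.027], 'grip_force': 0.0, 'finger_gap': 91.484}
side [[540.1, 0.0, 271.7], [0.0, 540.1, 207.0], [0.0, 0.0, 1.0]] [-0.08101437  0.          0.          0.          0.        ] [[-0.946, -0.324, -0.023], [-0.177, 0.575, -0.799], [0.272, -0.752, -0.601]] [ 561.46176762  208.72600418 1235.95963773]
top [[527.5, 0.0, 275.7], [0.0, 527.5, 214.9], [0.0, 0.0, 1.0]] [0.06519993 0.         0.         0.         0.        ] [[0.024, -1.0, -0.0], [-0.982, -0.023, -0.186], [0.186, 0.005, -0.983]] [  26.37937277  611.51323906 1511.69535341]
```

View pics/side0.png

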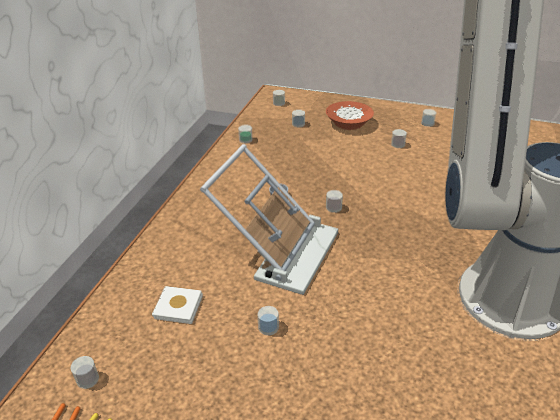

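View pics/top0.png

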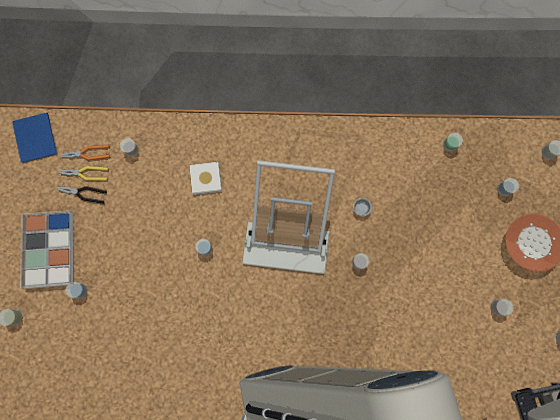

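The side view shows the tipped frame, with its top bar from (205,188) to (243,148). In the top view the top bar runs (258,164)-(333,171) and the foot bar (272,200)-(311,204). I'll zoom in to get precise corners.

Run:
```python
import cv2,numpy as np
a=cv2.imread("pics/side0.png")[135:300,195:345];b=cv2.imread("pics/top0.png")[150:285,235:345]
A=cv2.resize(a,None,fx=2.6,fy=2.6,interpolation=cv2.INTER_CUBIC);B=cv2.resize(b,None,fx=3.6,fy=3.6,interpolation=cv2.INTER_CUBIC)
H=max(A.shape[0],B.shape[0]);f=lambda i:cv2.copyMakeBorder(i,0,H-i.shape[0],0,0,0)
c=np.hstack([f(A),f(B)]);print(A.shape,B.shape,c.shape);cv2.imwrite("pics/zoom.png",c)
```

```text
(429, 390, 3) (486, 396, 3) (486, 786, 3)
```

View pics/zoom.png

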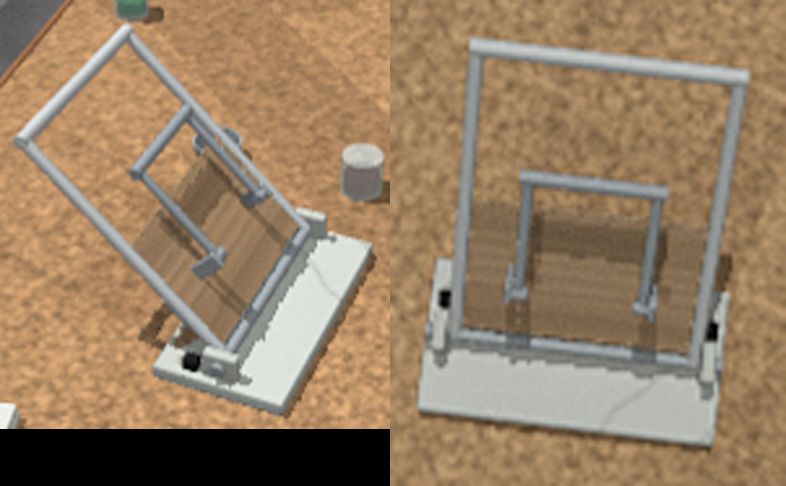

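The zoomed view shows the bar ends, foot bar ends and slab corners clearly. Next I fit the stand pose to these points.

```bash
cat > geo.py <<'E'
import numpy as np,cv2
from scipy.optimize import least_squares
from scipy.spatial.transform import Rotation as Rot
def proj(d,X): return cv2.projectPoints(np.float64(X),cv2.Rodrigues(d["R"])[0],d["t"],d["mtx"],d["dist"])[0][:,0]
def fr(q,x,z,y): # point in frame coords -> stand, tilt q forward(+x)
    return [x*np.cos(q)+z*np.sin(q),y,30+z*np.cos(q)-x*np.sin(q)]
def foot(q,l,y): # leg angle l from frame z toward -x
    return fr(q,-30-109*np.sin(l),70+109*np.cos(l),y)
def world(p,P): 
    c,s=np.cos(p[2]),np.sin(p[2]);P=np.atleast_2d(P);return np.c_[p[0]+c*P[:,0]-s*P[:,1],p[1]+s*P[:,0]+c*P[:,1],P[:,2]]
E
cat > fit.py <<'E'
from geo import *
S=dict(np.load("side0.npz"));T=dict(np.load("top0.npz"))
sz=np.array([[22,141],[128,32],[136,174],[189,108],[285,405],[373,243],[155,373]])/2.6+[195,135]
tz=(np.array([[473,46],[746,77],[521,177],[667,193],[419,407],[713,440]])-[390,0])/3.6+[235,150]
def pts(q,l): return [fr(q,0,270,105),fr(q,0,270,-105),foot(q,l,57),foot(q,l,-57),[-65,125,16],[-65,-125,16],[65,125,16]]
def res(p,o=False):
    W=world(p,pts(p[3],0.0)); e=np.r_[proj(S,W)-sz,proj(T,W[:6])-tz]; return e if o else e.ravel()
s=least_squares(res,[700,0,0,0.8],loss="soft_l1",x_scale=[100,100,.1,.1])
print(s.x,np.round(res(s.x,True),1).tolist());p=s.x
print(np.round(world(p,pts(p[3],0)),0).tolist())
np.save("p.npy",p)
E
python3 fit.py
```

```text
[ 5.19063640e+02  7.65474911e+00 -9.31311563e-02  8.01819057e-01] [[-0.6, 0.7], [-0.2, -1.0], [-0.4, -0.3], [-0.4, -0.0], [-0.3, -0.6], [0.4, -1.1], [-0.8, -3.5], [-1.0, 0.4], [0.2, 0.5], [-0.4, 0.2], [0.1, 0.4], [-0.9, 1.1], [0.4, 1.7]]
[[722.0, 94.0, 218.0], [702.0, -115.0, 218.0], [632.0, 54.0, 176.0], [621.0, -59.0, 176.0], [466.0, 138.0, 16.0], [443.0, -111.0, 16.0], [595.0, 126.0, 16.0]]
```

```bash
cat > to.py <<'E'
import sys;from geo import *
from rig import r
# usage: to.py  x y z (stand coords of TCP) -> tool-axis shift and turn so that tool y is along stand x
p=np.load("p.npy");s=r.sense();R=Rot.from_rotvec(s["tcp_rot"]).as_matrix()
print("t",round(s["time"],2),"tcp",np.round(s["ee_pos"],1),"F",np.round(s["wrist_force"],1),"gap",round(float(s["finger_gap"]),1),"grip",round(float(s["grip_force"]),1),"tilt",np.round(R[:,2],3))
a=p[2]-np.arctan2(R[1,1],R[0,1]);print("turn units",-np.degrees((a+np.pi/2)%np.pi-np.pi/2)/10)
c,sn=np.cos(p[2]),np.sin(p[2]);d=s["ee_pos"]-[p[0],p[1],0];print("tcp in stand",np.round([c*d[0]+sn*d[1],-sn*d[0]+c*d[1],d[2]],1))
for a in sys.argv[1:]:
    w=world(p,[float(v) for v in a.split(",")])[0];print(a,"->",np.round(R.T@(w-s["ee_pos"]),1))
E
python3 -m inch '[0,0,-86,-5,40, 0,0,-86,-5,40, 0,0,-86,-5,40, 0,0,-86,-5,40, 0,0,-86,-5,40]' 8
python3 -m inch '[0,0,0,-2.04,40, 0,0,0,-2.04,40, 0,0,0,-2.04,40, 0,0,0,-2.04,40]'
python3 to.py 107,0,300
```

```text
time: 0.72
ee_pos: [154.5, -605.4, 300.2]
tcp_rot: [-2.655, -1.678, -0.0]
wrist_force: [-0.2, -0.6, -0.3]
finger_gap: 43.8
grip_force: 0.0
time: 1.23
ee_pos: [154.5, -605.5, 300.3]
tcp_rot: [-2.325, -2.112, -0.0]
wrist_force: [0.1, 0.3, 0.8]
finger_gap: 39.8
grip_force: 0.0
t 1.23 tcp [ 154.5 -605.5  300.3] F [0.1 0.3 0.8] gap 39.8 grip 0.0 tilt [-0.  0. -1.]
turn units -0.01636901338053127
tcp in stand [-306.  -644.4  300.3]
107,0,300 -> [6.455e+02 4.111e+02 6.000e-01]
```

```bash
python3 -m inch '[645,411,0,0,40, 645,411,0,0,40, 645,411,0,0,40, 645,411,0,0,40, 645,411,0,0,40]' >/dev/null
python3 to.py 107,0,300
```

```text
t 1.85 tcp [ 347.  -357.   300.8] F [0.7 0.1 0. ] gap 40.3 grip 0.0 tilt [ 0.001 -0.    -1.   ]
turn units -0.014497911117609504
tcp in stand [-137.5 -379.1  300.8]
107,0,300 -> [379.7 243.5   0.8]
```

```bash
python3 -m inch '[379,243,0,0,40, 379,243,0,0,40, 379,243,0,0,40, 379,243,0,0,40, 379,243,0,0,40]' >/dev/null
python3 to.py 107,0,300
```

```text
t 2.48 tcp [ 539.3 -110.4  300.8] F [-0.2 -0.   0.3] gap 40.1 grip 0.0 tilt [ 0.001 -0.    -1.   ]
turn units -0.011536184930327022
tcp in stand [  31.1 -115.7  300.8]
107,0,300 -> [115.8  75.7   0.8]
```

```bash
python3 -m inch '[116,76,0,0,40, 116,76,0,0,40, 116,76,0,0,40, 116,76,0,0,40]' >/dev/null
python3 to.py 107,0,300 107,0,157
cat > wr.py <<'E'
import sys;from geo import *
from rig import r,eyes
p=np.load("p.npy");q,l=float(sys.argv[2]),float(sys.argv[3]);s=r.sense();d=eyes.snapshot("wrist");M=d["mount"]
R=Rot.from_rotvec(s["tcp_rot"]).as_matrix();im=d["color"].copy()
T=np.eye(4);T[:3,:3]=R;T[:3,3]=s["ee_pos"];C=np.linalg.inv(T@M)
d["R"],d["t"]=C[:3,:3],C[:3,3]
W=world(p,[fr(q,0,270,105),fr(q,0,270,-105),foot(q,l,57),foot(q,l,-57)])
u=proj(d,W).astype(int);print(u.tolist());cv2.imwrite("pics/raw_"+sys.argv[1],im)
for a,b in((0,1),(2,3)): cv2.line(im,tuple(map(int,u[a])),tuple(map(int,u[b])),(0,0,255),1)
cv2.imwrite("pics/"+sys.argv[1],im)
E
python3 wr.py w1.png 0.8 0
```

```text
t 2.98 tcp [624.4  -3.4 300.1] F [-0.1  0.1 -0.1] gap 39.9 grip 0.0 tilt [-0.001 -0.    -1.   ]
turn units 0.004479738441283956
tcp in stand [105.9  -1.3 300.1]
107,0,300 -> [1.3 1.1 0.1]
107,0,157 -> [  1.3   1.2 143.1]
[[404, 65], [378, 336], [275, 133], [275, 263]]
```

View pics/w1.png

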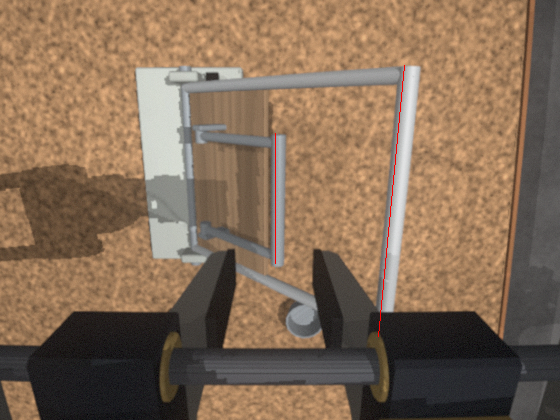

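The wrist view shows the foot bar at column 279 (predicted 275), so it sits about 3 mm farther along x. It is well centred between the rods. I'll descend and pinch it.

```bash
python3 -m inch '[1,4,60,0,40, 1,4,110,0,40, 1,4,143,0,40, 1,4,143,0,40]' 6
python3 -m inch '[0,0,0,0,0, 0,0,0,0,0, 0,0,0,0,0, 0,0,0,0,0, 0,0,0,0,0]' 6
python3 to.py; python3 wr.py w2.png 0.8 0
```

```text
time: 3.52
ee_pos: [626.0, -4.8, 155.6]
tcp_rot: [-2.322, -2.112, 0.006]
wrist_force: [0.6, 0.6, 0.4]
finger_gap: 40.0
grip_force: 0.0
time: 4.15
ee_pos: [627.7, -3.1, 158.8]
tcp_rot: [-2.321, -2.116, 0.002]
wrist_force: [-6.3, -0.4, 6.7]
finger_gap: 11.7
grip_force: 6.0
t 4.15 tcp [627.7  -3.1 158.8] F [-6.3 -0.4  6.7] gap 11.7 grip 6.0 tilt [-0.001 -0.    -1.   ]
turn units 0.005706576086906544
tcp in stand [109.2  -0.6 158.8]
[[563, 15], [454, 522], [269, 158], [269, 376]]
```

View pics/raw_w2.png

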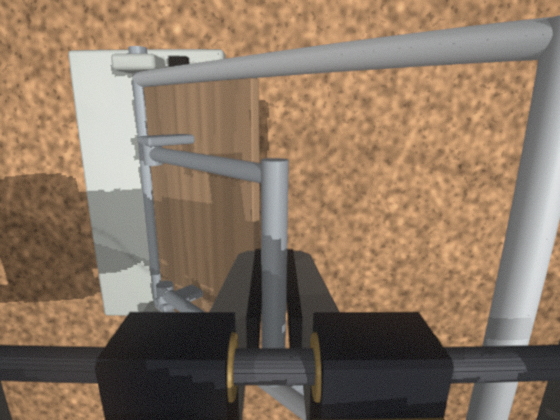

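```bash
python3 -m inch '[0,-17,-14,0,0, 0,-36,-24,0,0, 0,-56,-31,0,0, 0,-78,-33,0,0, 0,-100,-31,0,0]' 6
python3 to.py
```

```text
time: 4.82
ee_pos: [528.2, 6.5, 189.3]
tcp_rot: [2.321, 2.116, 0.002]
wrist_force: [-0.0, 2.1, 0.2]
finger_gap: 11.6
grip_force: 6.0
t 4.83 tcp [528.2   6.5 189.3] F [-0.   2.1  0.2] gap 11.6 grip 6.0 tilt [ 0.001  0.    -1.   ]
turn units 0.0047379476373253585
tcp in stand [  9.2  -0.3 189.3]
```

Still gripped past the dead point, with low forces. I'll guide it down.

```bash
python3 -m inch '[0,-21,6,0,0, 0,-40,17,0,0, 0,-56,31,0,0, 0,-70,48,0,0, 0,-80,67,0,0]' 6
python3 to.py
python3 -m inch '[0,-6,21,0,0, 0,-7,38,0,0, 0,-7,38,0,0]' 6
python3 to.py
```

```text
time: 5.45
ee_pos: [448.2, 13.8, 121.3]
tcp_rot: [-2.321, -2.116, -0.001]
wrist_force: [5.9, 0.6, -3.7]
finger_gap: 11.3
grip_force: 6.0
t 5.45 tcp [448.2  13.8 121.3] F [ 5.9  0.6 -3.7] gap 11.3 grip 6.0 tilt [ 0.  0. -1.]
turn units 0.004790998907440275
tcp in stand [-71.2  -0.5 121.3]
time: 5.82
ee_pos: [441.2, 14.3, 83.0]
tcp_rot: [-2.32, -2.115, 0.002]
wrist_force: [-0.1, 2.1, -0.9]
finger_gap: 11.6
grip_force: 6.0
t 5.83 tcp [441.2  14.3  83. ] F [-0.1  2.1 -0.9] gap 11.6 grip 6.0 tilt [-0.002  0.    -1.   ]
turn units 0.0047925094318214964
tcp in stand [-78.2  -0.6  83. ]
```

```bash
python3 -m inch '[0,0,0,0,40, 0,0,0,0,40, 0,0,0,0,40, 0,0,-15,0,40, 0,0,-60,0,40]' 6 | tail -2
python3 -m inch '[0,0,-60,0,40, 0,0,-120,0,40, 0,0,-177,0,40, 0,0,-177,0,40]' | head -2
python3 to.py 197,0,320
python3 - <<'E'
from rig import eyes
import cv2
cv2.imwrite("pics/s2.png",cv2.resize(eyes.snapshot("side")["color"][100:330,150:450],None,fx=2.5,fy=2.5))
E
```

```text
finger_gap: 40.1
grip_force: 0.0
time: 6.95
ee_pos: [444.6, 14.2, 326.2]
t 6.95 tcp [444.6  14.2 326.2] F [-0.6  0.1  0.1] gap 40.0 grip 0.0 tilt [ 0.009  0.    -1.   ]
turn units 0.004343044034018562
tcp in stand [-74.8  -0.5 326.2]
197,0,320 -> [2.000e-01 2.717e+02 8.700e+00]
```

View pics/s2.png

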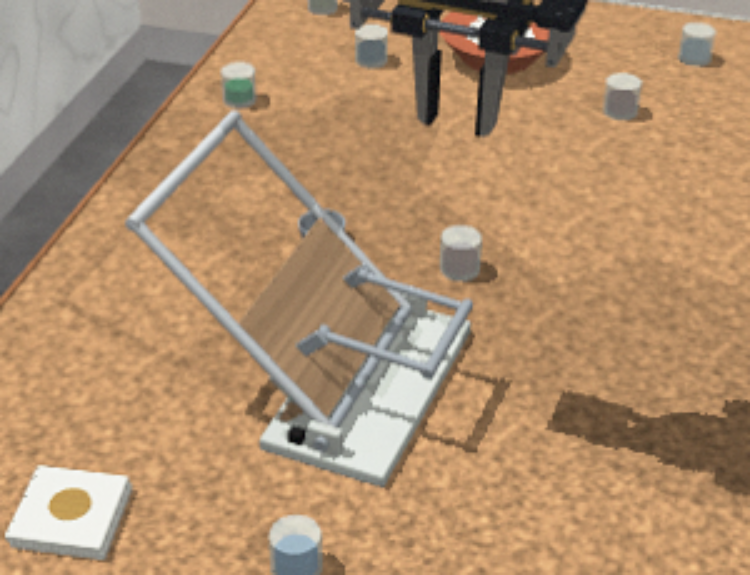

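The leg is fully down (foot bar at about (450,340)) and the frame is still tipped. Next is the top bar.

```bash
python3 -m inch '[0,62,8,0,50, 0,124,8,0,50, 0,186,8,0,50, 0,240,8,0,50, 0,272,8,0,50]' 15 >/dev/null
python3 -m inch '[0,0,0,0,50]' >/dev/null
python3 to.py 197,0,199;python3 wr.py w3.png 0.8 2.44
```

```text
t 7.75 tcp [713.8 -11.2 309.7] F [-0.8 -0.2 -0.2] gap 50.0 grip 0.0 tilt [-0.004  0.    -1.   ]
turn units 0.003076810101657366
tcp in stand [195.6  -0.7 309.7]
197,0,199 -> [  0.7   1.8 110.7]
[[270, 67], [271, 330], [21, 129], [39, 228]]
```

View pics/w3.png

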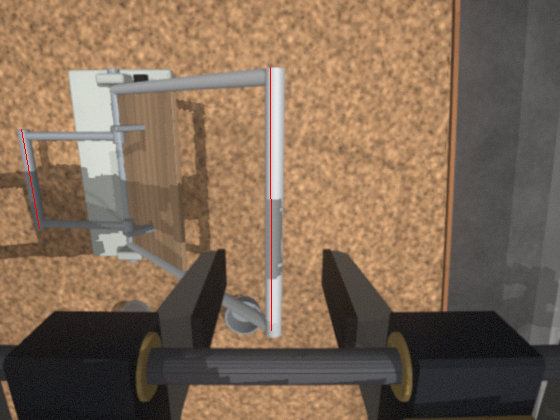

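The bar is at column 275, centred between the fingers, and the leg matches 2.44 rad. I'll descend and grip.

```bash
python3 -m inch '[0,2,50,0,50, 0,2,90,0,50, 0,2,110,0,50, 0,2,110,0,50]' 15 | head -2
python3 -m inch '[0,0,0,0,0, 0,0,0,0,0, 0,0,0,0,0, 0,0,0,0,0, 0,0,0,0,0]' 15
python3 to.py
python3 - <<'E'
import numpy as np
for q in np.arange(.7,-.01,-.1): print(round(q,1),270*(np.sin(q)-np.sin(.8)),270*(np.cos(q)-np.cos(.8)))
E
```

```text
time: 8.3
ee_pos: [713.9, -11.0, 201.6]
time: 8.93
ee_pos: [713.4, -10.9, 203.3]
tcp_rot: [-2.32, -2.115, 0.004]
wrist_force: [-8.9, 1.4, 8.1]
finger_gap: 13.5
grip_force: 15.0
t 8.93 tcp [713.4 -10.9 203.3] F [-8.9  1.4  8.1] gap 13.5 grip 15.0 tilt [-0.004  0.    -1.   ]
turn units 0.004581562891813832
tcp in stand [195.3  -0.4 203.3]
0.7 -19.74736898869458 18.39657904307724
0.6 -41.2326767262116 34.72980450187849
0.5 -64.24124911973634 48.83648018666599
0.4 -88.54319211953552 60.57565685704432
0.3 -113.89568874430947 69.83004054017896
0.2 -140.04542522820464 76.50716449340058
0.1 -166.73112204822755 80.54031310133229
0.0 -193.68614454287112 81.88918847626535
```

```bash
python3 -m inch '[0,-20,-18,0,0, 0,-41,-35,0,0, 0,-64,-49,0,0, 0,-88,-60,0,0, 0,-88,-60,0,0]' 15
python3 to.py
```

```text
time: 9.55
ee_pos: [628.0, -2.6, 264.6]
tcp_rot: [2.32, 2.115, 0.005]
wrist_force: [3.0, 1.8, 4.5]
finger_gap: 13.5
grip_force: 15.0
t 9.55 tcp [628.   -2.6 264.6] F [3.  1.8 4.5] gap 13.5 grip 15.0 tilt [ 0.004  0.001 -1.   ]
turn units 0.00548696159671606
tcp in stand [ 1.094e+02 -1.000e-01  2.646e+02]
```

```bash
python3 -m inch '[0,-25,-9,0,0, 0,-51,-16,0,0, 0,-78,-20,0,0, 0,-95,-21,0,0, 0,-106,-21,0,0]' 15 | tail -3
python3 -m inch '[0,0,0,0,0, 0,0,0,0,0, 0,0,0,0,0, 0,0,0,0,0]' 15 | tail -3
python3 to.py 1,0,285
python3 - <<'E'
from rig import eyes
import cv2
cv2.imwrite("pics/s3.png",cv2.resize(eyes.snapshot("side")["color"][100:330,150:450],None,fx=2.5,fy=2.5))
E
```

```text
wrist_force: [1.4, 6.7, 7.6]
finger_gap: 13.3
grip_force: 15.0
wrist_force: [0.3, 4.7, 7.3]
finger_gap: 13.4
grip_force: 15.0
t 10.68 tcp [523.5   7.6 284.3] F [0.3 4.7 7.3] gap 13.4 grip 15.0 tilt [ 0.002  0.002 -1.   ]
turn units 0.004418284559123105
tcp in stand [  4.5   0.4 284.3]
1,0,285 -> [-0.4 -3.5 -0.7]
```

View pics/s3.png

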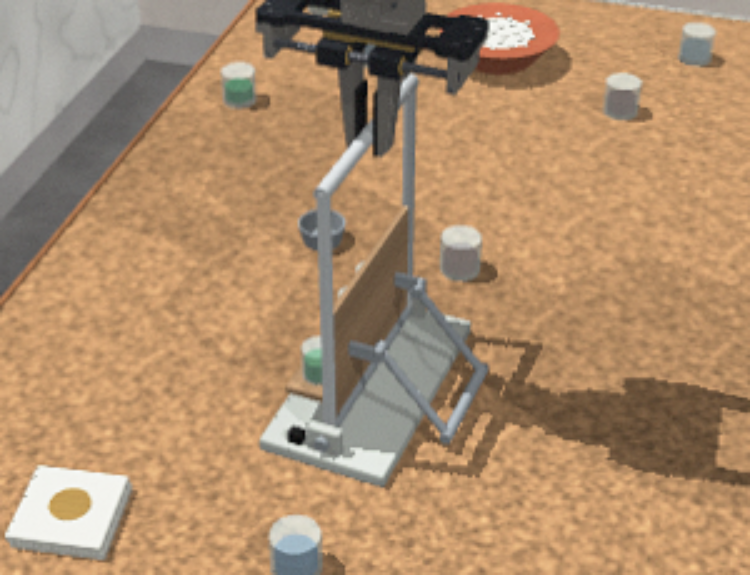

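The frame is upright, with the gripper holding the bar. The bar's near end is at (323,190) in the crop. I'll check the tilt numerically, including from that end.

```bash
python3 -m inch '[0,-2,0,0,0, 0,-2,0,0,0, 0,-2,0,0,0, 0,-2,0,0,0]' 15 | tail -3
python3 to.py
python3 - <<'E'
from geo import *
p=np.load("p.npy");S=dict(np.load("side0.npz"))
for q in(-.05,0,.017,.05): print(q,(proj(S,world(p,[fr(q,0,270,105),fr(q,0,270,-105)]))-[150,100])*2.5)
E
```

```text
wrist_force: [0.4, 5.5, 7.3]
finger_gap: 13.3
grip_force: 15.0
t 11.22 tcp [521.6   7.8 284.3] F [0.4 5.5 7.3] gap 13.3 grip 15.0 tilt [ 0.002  0.002 -1.   ]
turn units 0.004115596580779146
tcp in stand [  2.5   0.4 284.3]
-0.05 [[340.90144953 198.55736217]
 [428.33086258  82.42650664]]
0 [[325.85673954 194.75066236]
 [414.82135257  79.46929733]]
0.017 [[320.76943602 193.61761966]
 [410.24312298  78.61254213]]
0.05 [[310.94610185 191.65251524]
 [401.3878313   77.16524401]]
```

```bash
python3 -c "
from rig import r
print(r.sign_off())"
```

```text
the job is handed in; nothing more can be done
None
```

The job is handed in: the kickstand leg is down, and the gripper still holds the top bar with the frame upright, within about 0.01 rad by my measurements; no verdict came back.

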